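Put the foam-scoring comb away in its blade guard

TASK

Put the foam-scoring comb away: pick it up by its wooden handle and lower it, handle up, into the white slotted guard in the wooden tray so that each of its six teeth goes into its own slot and the comb sits fully home, then let go of it. The guard may sit a few millimetres to either side of the middle of its tray, so feel gently for the slots and do not force the comb. Leave the other things on the table where they are.

Things in the scene. Friction and masses are not known exactly. Their poses are not given: they have to be found in the camera images.
- comb: Scoring comb, 0.16 kg: six square-ended steel teeth under a 26x108 mm aluminium bar (z 22 to 36 mm), standing on its teeth. Origin: middle of the row at the tooth tips; z up, y along the row, x across. Teeth 22 mm in x, 4 mm in y, 23 mm long to z 23 mm (22 mm show below the bar), at y = +-8.5, +-25.5, +-42.5 mm. A half turn about z makes no difference.
- comb_handle (a point): Point in the comb's pale wooden handle, 58 mm above the comb's origin, axes as the comb's. The handle is 14 mm thick in x, 76 mm long in y and runs from the bar's top (z 36 mm above the comb's origin) to z 76 mm: grip it across its thickness.
- tray: Wooden tray fixed to the table, 60 mm in x, 172 mm in y, rim 16 mm high. Origin: centre of its underside, z up, y along it. In it is a hard white guard, 42 x 125 mm, top at z 34 mm, centred in x but clamped (immovable) anywhere from -7 to +7 mm along y; that offset is not reported. Teeth on the guard's flat top: comb origin 34 mm above the tray's; fully home (bar on guard): 12 mm.
- tray_mid (a point): Point over the tray's middle at the height of the guard's top, 34 mm above the tray's origin, axes as the tray's. The guard's six slots lie at +-8.5, +-25.5, +-42.5 mm in y from the guard's own middle, which is up to 7 mm from this point along y. Each slot is 24 mm in x by 6 mm in y, with 1.5 mm chamfers at the mouth, 25 mm deep. A comb one slot off stops on the solid guard end.
- tape_measure: yellow tape measure lying on its side, 68x85x34 mm; loose bystander, origin at the centre of its underside
- screw_jar: clear plastic jar of screws with a red lid, 64 mm across, 82 mm high; loose bystander, origin at the centre of its underside
- sanding_block: wooden sanding block, 66x112x32 mm; loose bystander, origin at the centre of its underside
- masking_tape: roll of cream masking tape lying flat, 105 mm across, 24 mm high; loose bystander, origin at the centre of its underside
Mind the look-alikes: they are no part of the job. What is shaped like the comb but turquoise is not meant.

How it is judged:
On the way:
1. the comb is held in the gripper, lifted clear of the table (height (world z) of comb above 0.02 m and contact force between the fingers and comb above 1 N), for 0.2 s.
At the end, for the whole second after the job is handed in: The comb stands upright in the guard (tilt and turn against the tray under 0.08 rad) with every tooth in its slot: its origin is 9 to 14.5 mm above the tray's origin (12 mm is fully home), within 5 mm of the tray's middle in x and within 12 mm in y; at rest (z of comb in the frame of tray between 0.009 and 0.0145 m and x of comb in the frame of tray between -0.005 and 0.005 m and y of comb in the frame of tray between -0.012 and 0.012 m and angle between comb's own z axis and vertical below 0.08 rad and angle between the y axis of comb and the y axis of tray, either way round below 0.08 rad and linear speed of comb below 0.01 m/s); the robot touches nothing.
It fails at once if the comb is forced: it presses on the guard or tray with more than 60 N (contact force between comb and tray above 60 N).
It fails at once if the tape measure is moved more than 30 mm (distance of tape_measure from where it was at the start of the episode above 0.03 m).
It fails at once if the screw jar is moved more than 30 mm (distance of screw_jar from where it was at the start of the episode above 0.03 m).
It fails at once if the sanding block is moved more than 30 mm (distance of sanding_block from where it was at the start of the episode above 0.03 m).
It fails at once if the masking tape is moved more than 30 mm (distance of masking_tape from where it was at the start of the episode above 0.03 m).
It also fails if it takes over 58 s, if anything falls off the work surface, if the arm or the gripper's body presses on something with over 40 N, if the wrist force passes 120 N, or if a joint passes its speed limit or range.

ROBOT

A 7-joint arm with a two-finger parallel gripper is mounted at the origin on a cart in front of the work surface, level with it; the furniture and walls round the work are solid. World frame = base frame: x ahead of the robot, y to its left, z up, the work surface at z = 0. Lengths are in m, angles in rad, forces in N, time in s.
With the tool pointing down it reaches from about 0.425 to 0.8 m from the base axis. Payload 8.3 kg.
Tool frame: the origin (TCP) lies between the finger pads; the fingertips stand ahead of it and the grasp point (between the pads) lies 8 mm behind it (ctrl.tip_extent is the z of the fingertips in the tool frame, in m); z points along the fingers, y is the direction in which the jaws open and shut (so a half turn about z gives the same grasp; the last joint's range is limited). The gripper opens to 85 mm and grips with 20 to 120 N. Pads are 22 mm wide; open, the fingers measure 114 mm over their backs; the gripper's body (76 mm by 85 mm) begins 54 mm behind the grasp point. The pads swing forward as they close: fully open they stand 13 mm farther back than shut.
Start: joints at [-1.196, 0.383, 0.016, 1.37, -0.006, 1.388, -0.046], TCP at [0.265, 0.566, 0.206] pointing down, gripper open.
Joint ranges: [-2.95, 2.95], [-0.25, 2.06], [-1.52, 1.56], [0.18, 2.33], [-1.44, 4.58], [0.02, 2.06], [-3.01, 3.01]. Speed limits (rad/s): [2.39, 2.39, 3.01, 3.01, 3.14, 3.14, 3.14].

INTERFACE

Orientations are given as [roll, pitch, yaw] about the fixed x, y, z axes, in that order (R = Rz(yaw) Ry(pitch) Rx(roll)).
In Python, from workcell import readout, read_camera, job, ctrl gives the robot as it stands.
- The arm moves only by the tool play_rows, never from a script. Its argument "targets" is a list of rows, each an object of numbers: "dx", "dy", "dz": the shift along the tool's x, y, z in cm; "ax", "ay", "az": the turn, a rotation vector about the tool's x, y, z in rad; "grip": the gripper's target within -1 to 1 (fully open at 1, half-way at 0, shut at -1). In form: [{"dx": .., "dy": .., "dz": .., "ax": .., "ay": .., "az": .., "grip": ..}, ...]. A call has 1 to 5 rows; each row is the pose to reach, as a shift and turn from the pose commanded when the call began, along the tool's axes at that moment; what a row does not reach only later rows make up. A row lasts 1/8 s, in which the tool goes at most 62.5 mm and 10.7 degrees, less where a joint would pass 70% of its speed; a pose out of reach is approached as far as the arm can. A call with a gripper value outside its range is refused whole. The fingers move at their own pace and stop on an object; the grip force is fixed at half the most. Time passes only in rows, so rows that repeat a pose let the fingers close. It gives the time, the measured TCP pose, the force and the opening at its end, in the units of the state.
- readout.state(): the state, without advancing time (a new reading comes with each control period).
- read_camera(name): name is "scene" or "top"; returns a dict with "pixels" (384x512x3 uint8, red, green, blue), "fx", "fy", "cx", "cy" (pixels), "R" (3x3) and "t" (3): a world point X has camera coordinates R X + t. Camera axes: x right, y down, z forward; pixel columns grow to the right and rows downward; lengths in m; the calibration is good to about 2 mm. A picture is of the moment at which its call begins. There is no depth.
- job.sign_off(): hands the job in, once; it reports no verdict.
The state is a dict: "time": time; "joint_pos": joint angles; "joint_velocities": joint speeds; "joint_torque": joint torques, N m; "position": TCP position; "ee_rot": TCP orientation; "contact_force": force on the tool from outside, world axes, zero at the start; "torque": the same for the moment, N m; "opening": finger opening in m.
Only numpy, scipy, OpenCV 4.12 (cv2) and the standard library are available. Lean on these libraries where they do the work, as an engineer would, in place of code of your own. Each camera call takes 0.05 s, during which the arm holds its last target.

## Working session

There is one attempt and no reset: what is moved stays moved. The work goes in short steps, Python scripts to look and compute and a tool call to move; the robot and the scene stay as the last step left them, time stands still between calls to the robot, and variables do not carry over. Pictures are saved under pics/ and viewed, and the job is handed in when it is done.

Besides the shell and the picture viewer there is one more tool, called after ">>>" as name([rows], argument=value, ...), one row to a line, values as JSON. play_rows: Moves the arm, as the interface text tells. Its arguments: {"type":"object","properties":{"targets":{"type":"array"}},"required":["targets"]}

```bash
ls; mkdir -p pics; python3 - <<'E'
from workcell import readout, read_camera, job, ctrl
import cv2
print(readout.state(), ctrl.tip_extent)
for n in ("scene","top"):
    c=read_camera(n); cv2.imwrite(f"pics/{n}0.png",c["pixels"][:,:,::-1])
    print(n,c["fx"],c["fy"],c["cx"],c["cy"],c["R"],c["t"])
E
```

```text
pics
{'time': 0.0, 'joint_pos': array([-1.19590517,  0.38429398,  0.01639759,  1.37116575, -0.00630778,
        1.38819236, -0.04648795]), 'joint_velocities': array([-7.48747484e-05, -1.73486070e-03, -1.07765433e-03, -6.71539674e-04,
        1.57443199e-03, -1.03341822e-03,  4.26356811e-04]), 'joint_torque': array([ 2.61647056e-04, -6.27593064e+01,  8.44282340e-01, -3.71835601e+01,
        1.65101682e-02,  1.38637499e-02,  3.40870679e-05]), 'position': array([0.26470489, 0.56556137, 0.20453906]), 'ee_rot': array([-3.13958316e+00,  4.01321110e-05,  2.70385394e+00]), 'contact_force': array([-0.26916744,  0.06711014, -0.0861226 ]), 'torque': array([-0.0749714 ,  0.06547295, -0.00630939]), 'opening': 0.08561301106633014} 0.011
scene 413.80579808440075 413.80579808440075 254.3550136168223 193.53994329925933 [[ 0.51904012 -0.85466966 -0.01171013]
 [-0.48764636 -0.28483991 -0.82526799]
 [ 0.701996    0.4340576  -0.56461989]] [-0.40630613  0.31098253  0.89803843]
top 377.5052914101066 377.5052914101066 256.18281537142707 190.2726173732967 [[ 0.00203876 -0.99957638 -0.02903273]
 [-0.99149692  0.00175701 -0.13011826]
 [ 0.13011415  0.02905114 -0.99107333]] [-0.11655436  0.61339269  0.91125561]
```

View pics/scene0.png

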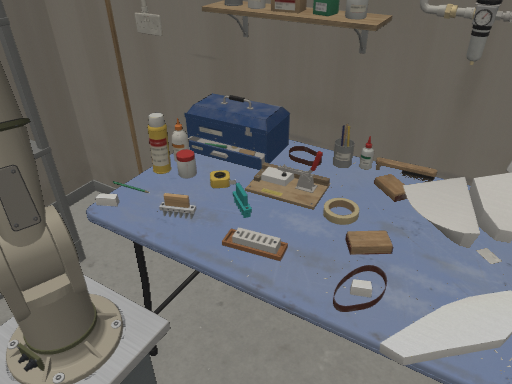

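View pics/top0.png

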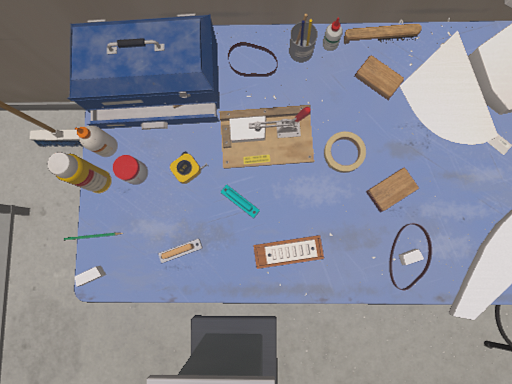

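The comb candidates are the pale-handled one at top (180,250) / scene (177,203) and the turquoise one at top (240,200) / scene (242,200). The pale wooden handle on an aluminium bar fits the description. The tray with the white guard is at top (289,251). I'll confirm with enlarged crops.

```bash
python3 - <<'E'
import cv2,numpy as np
t=cv2.imread("pics/top0.png"); s=cv2.imread("pics/scene0.png")
a=cv2.resize(t[225:280,145:215],None,fx=5.7,fy=5.7,interpolation=cv2.INTER_CUBIC)
b=cv2.resize(t[225:280,245:335],None,fx=4.4,fy=4.4,interpolation=cv2.INTER_CUBIC)
c=cv2.resize(s[185:225,150:210],None,fx=6.5,fy=6.5,interpolation=cv2.INTER_CUBIC)
d=cv2.resize(s[222:262,215:295],None,fx=4.95,fy=4.95,interpolation=cv2.INTER_CUBIC)
o=np.zeros((600,800,3),np.uint8)
for im,(y,x) in ((a,(0,0)),(b,(0,400)),(c,(320,0)),(d,(320,400))):
    h=min(im.shape[0],600-y);w=min(im.shape[1],800-x); o[y:y+h,x:x+w]=im[:h,:w]
cv2.imwrite("pics/crop0.png",o)
E
```

```text
(no output)
```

View pics/crop0.png

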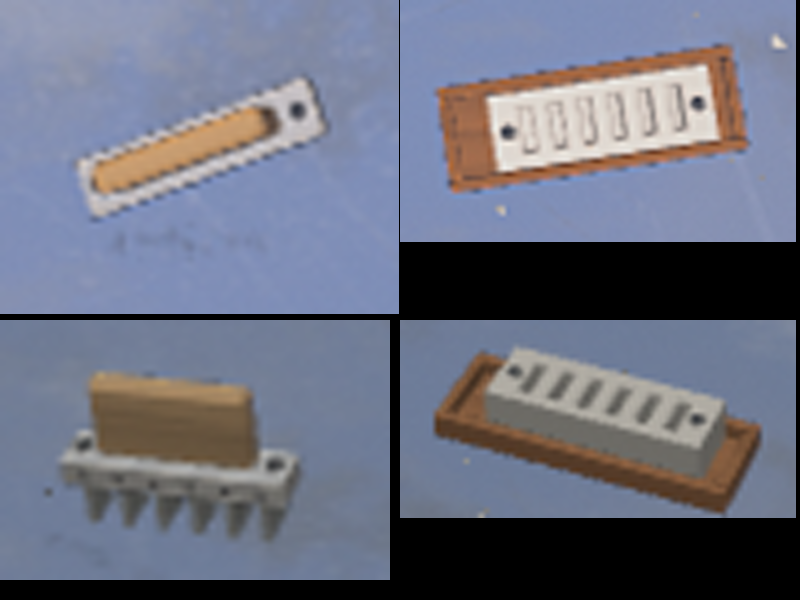

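The crops confirm it: the pale wooden handle on a grey bar with steel teeth is the comb. The tray holds a white guard with six slots, shifted toward the tray's right end in the top view. Next I'll fit poses with both cameras.

```bash
cat > h.py <<'E'
import numpy as np,cv2
from scipy.optimize import least_squares
from workcell import readout, read_camera, job, ctrl
def proj(c,X):
    p=np.asarray(X)@np.asarray(c["R"]).T+c["t"]
    return np.c_[c["fx"]*p[:,0]/p[:,2]+c["cx"],c["fy"]*p[:,1]/p[:,2]+c["cy"]]
def uncrop(P,s,o,off=(0,0)):
    return (np.array(P,float)-off+.5)/s-.5+o
def place(L,x,y,yaw,z=0):
    L=np.array(L,float);c,s=np.cos(yaw),np.sin(yaw)
    return np.c_[x+c*L[:,0]-s*L[:,1],y+s*L[:,0]+c*L[:,1],L[:,2]+z]
E
cat > fit.py <<'E'
from h import *
T=read_camera("top");S=read_camera("scene")
for c in(T,S): print("cam",-np.array(c["R"]).T@c["t"])
A=lambda P:uncrop(P,5.7,(145,225)); B=lambda P:uncrop(P,4.4,(245,225),(400,0))
C=lambda P:uncrop(P,6.5,(150,185),(0,320)); D=lambda P:uncrop(P,4.95,(215,222),(400,320))
# local y+ toward image left in top
bar=[(.013,.054,.036),(.013,-.054,.036),(-.013,-.054,.036),(-.013,.054,.036)]
def fc(p):
    x,y,w,h=p
    return np.r_[(proj(T,place(bar,x,y,w))-A([(78,160),(312,78),(327,127),(97,217)])).ravel(),
     (proj(T,place([(0,-h,.036)],x,y,w))-A([(297,110)])).ravel(),
     (proj(S,place([(0,h,.036),(0,-h,.036)],x,y,w))-C([(85,443),(275,464)])).ravel()]
r=least_squares(fc,[.4,.1,.3,.046]);print("comb",r.x,np.round(r.fun.reshape(-1,2),2).tolist())
ys=[.0425,.0255,.0085,-.0085,-.0255,-.0425]
rim=[(.03,.086,.016),(.03,-.086,.016),(-.03,-.086,.016),(-.03,.086,.016)]
def ft(p):
    x,y,w,g,h=p
    sl=[(0,g+a,.034) for a in ys]
    gt=[(a*.021,g+b*.0625,.034) for a,b in((1,1),(1,-1),(-1,-1),(-1,1))]
    hl=[(0,g+h,.034),(0,g-h,.034)]
    return np.r_[(proj(T,place(rim,x,y,w))-B([(437,92),(730,45),(748,147),(452,190)])).ravel(),
     (proj(T,place(gt,x,y,w))-B([(486,98),(711,66),(720,138),(495,172)])).ravel(),
     (proj(T,place(sl+hl,x,y,w))-B([(529,130),(558,126),(588,121),(618,116),(649,111),(679,107),(508,132),(698,103)])).ravel(),
     (proj(S,place(sl+hl,x,y,w))-D([(533,379),(562,387),(592,394),(620,402),(648,409),(678,417),(515,372),(698,419)])).ravel(),
     (proj(S,place([rim[3],rim[2],rim[1]],x,y,w))-D([(435,422),(725,500),(760,427)])).ravel()]
r=least_squares(ft,[.4,-.1,.15,0,.055]);print("tray",r.x,np.round(r.fun.reshape(-1,2),2).tolist())
x,y,w,g,h=r.x; print("guard",place([(0,g,0)],x,y,w))
E
python3 fit.py
```

```text
cam [ 0.48984734 -0.14405574  0.97955083]
cam [-0.26788071 -0.64847769  0.75893639]
comb [0.46368991 0.07269953 0.35617821 0.04512906] [[-0.39, 0.26], [-0.61, -0.54], [0.18, 0.76], [-0.45, 0.23], [0.38, 0.03], [0.92, 0.06], [0.48, -0.1]]
tray [ 0.45977507 -0.19699258  0.14961351 -0.00521791  0.05382576] [[-0.25, -0.44], [0.54, 0.14], [0.52, 0.84], [-0.17, 1.21], [0.33, 0.21], [-0.83, -0.0], [-0.01, 0.67], [0.85, 0.45], [-0.15, 0.25], [0.07, 0.14], [0.07, 0.25], [0.06, 0.37], [-0.16, 0.49], [-0.16, 0.37], [0.08, 0.47], [0.07, 0.6], [0.38, -0.72], [0.24, -0.83], [-0.04, -0.73], [0.13, -0.82], [0.37, -0.68], [0.26, -0.74], [0.24, -0.3], [0.21, -0.09], [-0.38, -2.05], [0.36, -1.56], [0.77, -0.99]]
guard [[ 0.46055283 -0.2021522   0.        ]]
```

```bash
cat > go.py <<'E'
import sys
from h import *
from scipy.spatial.transform import Rotation as Ro
s=readout.state(); x,y,z,w=map(float,sys.argv[1:5])
R0=Ro.from_euler("xyz",s["ee_rot"]); R1=Ro.from_euler("xyz",[np.pi,0,w])
print("t",round(s["time"],3),"pos",s["position"].round(4),"rot",s["ee_rot"].round(4),"F",s["contact_force"].round(2),"M",s["torque"].round(2),"op",round(s["opening"],4))
print("d cm",(R0.inv().apply(np.array([x,y,z])-s["position"])*100).round(2),"a",(R0.inv()*R1).as_rotvec().round(4))
E
python3 go.py 0.4637 0.0727 0.18 1.927
```

```text
t 0.2 pos [0.2648 0.5657 0.2049] rot [-3.1403  0.      2.7039] F [0.51 0.55 0.62] M [ 0.    0.07 -0.  ] op 0.0854
d cm [-38.91 -36.22   2.54] a [-1.200e-03  5.000e-04  7.769e-01]
```

>>> play_rows([
  {"dx": -38.9, "dy": -36.2, "dz": 2.5, "ax": 0, "ay": 0, "az": 0.777, "grip": 1},
  {"dx": -38.9, "dy": -36.2, "dz": 2.5, "ax": 0, "ay": 0, "az": 0.777, "grip": 1},
  {"dx": -38.9, "dy": -36.2, "dz": 2.5, "ax": 0, "ay": 0, "az": 0.777, "grip": 1},
  {"dx": -38.9, "dy": -36.2, "dz": 2.5, "ax": 0, "ay": 0, "az": 0.777, "grip": 1},
  {"dx": -38.9, "dy": -36.2, "dz": 2.5, "ax": 0, "ay": 0, "az": 0.777, "grip": 1},
])

```text
time: 0.82
position: [0.3822, 0.2746, 0.1909]
ee_rot: [3.141, -0.0, 1.923]
contact_force: [-0.2, 0.4, -0.1]
opening: 0.0854
```

```bash
python3 go.py 0.4637 0.0727 0.13 1.927
```

```text
t 0.825 pos [0.3822 0.2746 0.1909] rot [ 3.1413e+00 -4.0000e-04  1.9235e+00] F [-0.18  0.42 -0.12] M [-0.01 -0.07 -0.01] op 0.0854
d cm [-21.76   0.67   6.08] a [ 0.0003 -0.0004 -0.0035]
```

>>> play_rows([
  {"dx": -21.8, "dy": 0.7, "dz": 6.1, "ax": 0, "ay": 0, "az": 0, "grip": 1},
  {"dx": -21.8, "dy": 0.7, "dz": 6.1, "ax": 0, "ay": 0, "az": 0, "grip": 1},
  {"dx": -21.8, "dy": 0.7, "dz": 6.1, "ax": 0, "ay": 0, "az": 0, "grip": 1},
  {"dx": -21.8, "dy": 0.7, "dz": 6.1, "ax": 0, "ay": 0, "az": 0, "grip": 1},
  {"dx": -21.8, "dy": 0.7, "dz": 6.1, "ax": 0, "ay": 0, "az": 0, "grip": 1},
])

```text
time: 1.45
position: [0.4645, 0.0711, 0.1292]
ee_rot: [-3.14, 0.001, 1.921]
contact_force: [0.0, -0.1, 0.8]
opening: 0.0854
```

```bash
python3 go.py 0.4637 0.0727 0.055 1.927; python3 - <<'E'
from h import *
for n in("top","scene"):
    c=read_camera(n); s=readout.state()
    p=proj(c,[s["position"],s["position"]+[0,0,-.011]]); print(n,p.round(1).tolist())
    im=c["pixels"][:,:,::-1]; u,v=p[0]; u,v=int(u),int(v)
    cv2.imwrite(f"pics/{n}1.png",cv2.resize(im[max(v-60,0):v+60,max(u-80,0):u+80],None,fx=5,fy=5,interpolation=cv2.INTER_CUBIC))
E
```

```text
t 1.45 pos [0.4645 0.0711 0.1292] rot [-3.1401e+00  9.0000e-04  1.9206e+00] F [ 0.01 -0.1   0.84] M [ 0.01 -0.01 -0.  ] op 0.0854
d cm [ 0.19 -0.    7.42] a [-0.0015  0.0009 -0.0064]
top [[170.1, 251.2], [171.4, 251.1]]
scene [[173.6, 178.2], [174.0, 181.5]]
```

View pics/scene1.png

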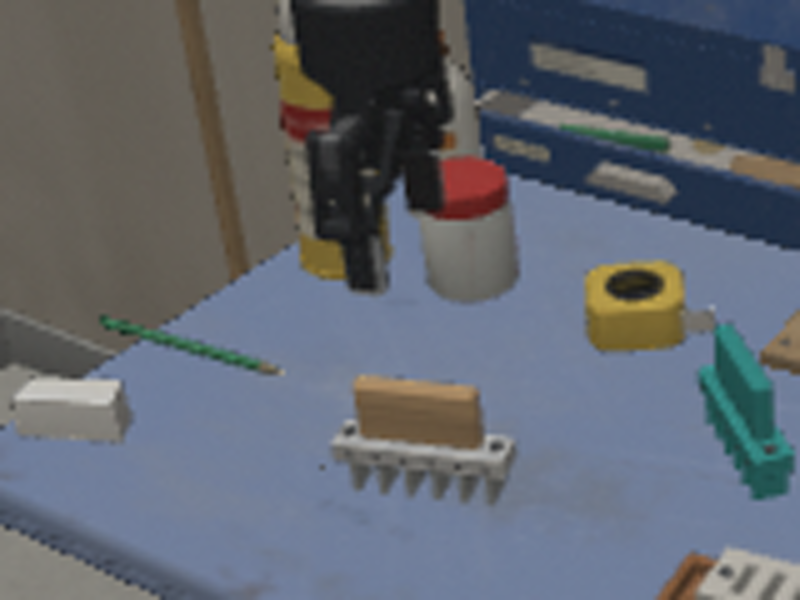

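View pics/top1.png

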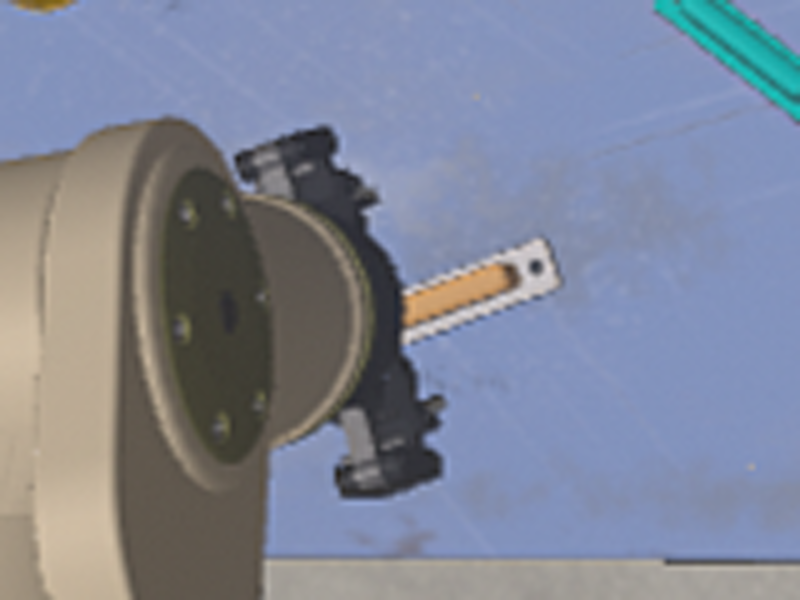

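The open gripper is above the handle, which shows at scene crop (418,410) and top crop (460,295). The jaws straddle it and look aligned, so I'll descend.

>>> play_rows([
  {"dx": 0.2, "dy": 0, "dz": 3.5, "ax": 0, "ay": 0, "az": -0.006, "grip": 1},
  {"dx": 0.2, "dy": 0, "dz": 6, "ax": 0, "ay": 0, "az": -0.006, "grip": 1},
  {"dx": 0.2, "dy": 0, "dz": 7.4, "ax": 0, "ay": 0, "az": -0.006, "grip": 1},
  {"dx": 0.2, "dy": 0, "dz": 7.4, "ax": 0, "ay": 0, "az": -0.006, "grip": 1},
])

```text
time: 2.05
position: [0.463, 0.0773, 0.0555]
ee_rot: [-3.14, -0.0, 1.934]
contact_force: [-0.5, -0.8, 0.5]
opening: 0.0852
```

```bash
python3 go.py 0.4637 0.0727 0.055 1.927
```

```text
t 2.05 pos [0.463  0.0773 0.0555] rot [-3.1401e+00 -1.0000e-04  1.9343e+00] F [-0.47 -0.76  0.48] M [-0.04 -0.    0.03] op 0.0852
d cm [-0.46 -0.1   0.05] a [-0.0015 -0.0001  0.0073]
```

>>> play_rows([
  {"dx": -0.4, "dy": -0.1, "dz": 0, "ax": 0, "ay": 0, "az": 0.007, "grip": 1},
  {"dx": -0.4, "dy": -0.1, "dz": 0, "ax": 0, "ay": 0, "az": 0.007, "grip": -1},
  {"dx": -0.4, "dy": -0.1, "dz": 0, "ax": 0, "ay": 0, "az": 0.007, "grip": -1},
  {"dx": -0.4, "dy": -0.1, "dz": 0, "ax": 0, "ay": 0, "az": 0.007, "grip": -1},
  {"dx": -0.4, "dy": -0.1, "dz": 0, "ax": 0, "ay": 0, "az": 0.007, "grip": -1},
])

```text
time: 2.68
position: [0.4641, 0.0725, 0.056]
ee_rot: [3.142, -0.0, 1.926]
contact_force: [0.7, 0.3, -0.0]
opening: 0.0124
```

>>> play_rows([
  {"dx": 0, "dy": 0, "dz": 0, "ax": 0, "ay": 0, "az": 0, "grip": -1},
  {"dx": 0, "dy": 0, "dz": 0, "ax": 0, "ay": 0, "az": 0, "grip": -1},
  {"dx": 0, "dy": 0, "dz": 0, "ax": 0, "ay": 0, "az": 0, "grip": -1},
])

```text
time: 3.05
position: [0.4641, 0.0725, 0.0559]
ee_rot: [-3.141, 0.0, 1.926]
contact_force: [-0.3, 0.6, -0.3]
opening: 0.0001
```

```bash
python3 go.py 0.4637 0.0727 0.055 1.927
```

```text
t 3.05 pos [0.4641 0.0725 0.0559] rot [-3.1415  0.      1.9259] F [-0.32  0.64 -0.35] M [-0.01  0.01  0.02] op 0.0001
d cm [ 0.03 -0.03  0.09] a [-0.0001  0.     -0.0011]
```

The fingers shut to zero, so they did not hold the handle. I'll look at what happened.

```bash
python3 - <<'E'
from h import *
for n in("top","scene"):
    c=read_camera(n); s=readout.state()
    p=proj(c,[s["position"],s["position"]+[0,0,-.011]]); print(n,p.round(1).tolist())
    im=c["pixels"][:,:,::-1]; u,v=p[0]; u,v=int(u),int(v)
    cv2.imwrite(f"pics/{n}2.png",cv2.resize(im[max(v-60,0):v+60,max(u-80,0):u+80],None,fx=5,fy=5,interpolation=cv2.INTER_CUBIC))
E
```

```text
top [[178.2, 250.4], [179.3, 250.2]]
scene [[177.2, 199.6], [177.7, 202.6]]
```

View pics/scene2.png

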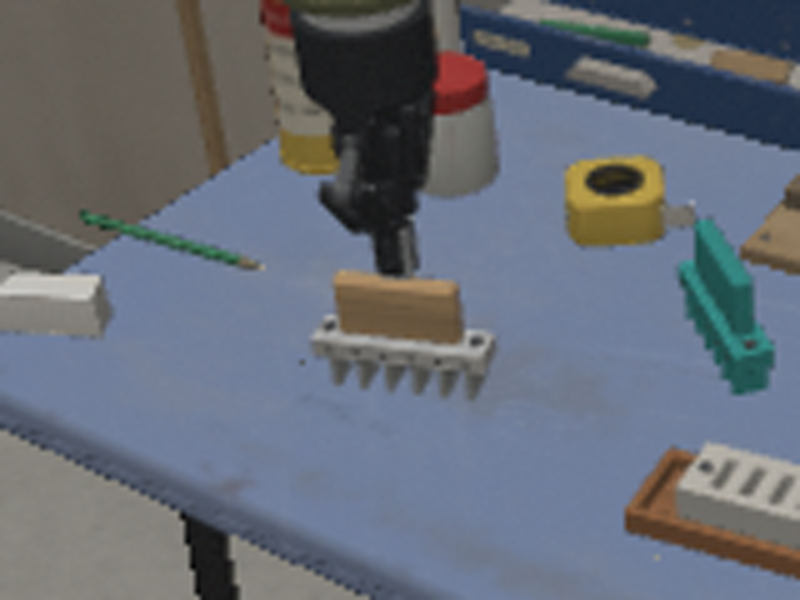

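View pics/top2.png

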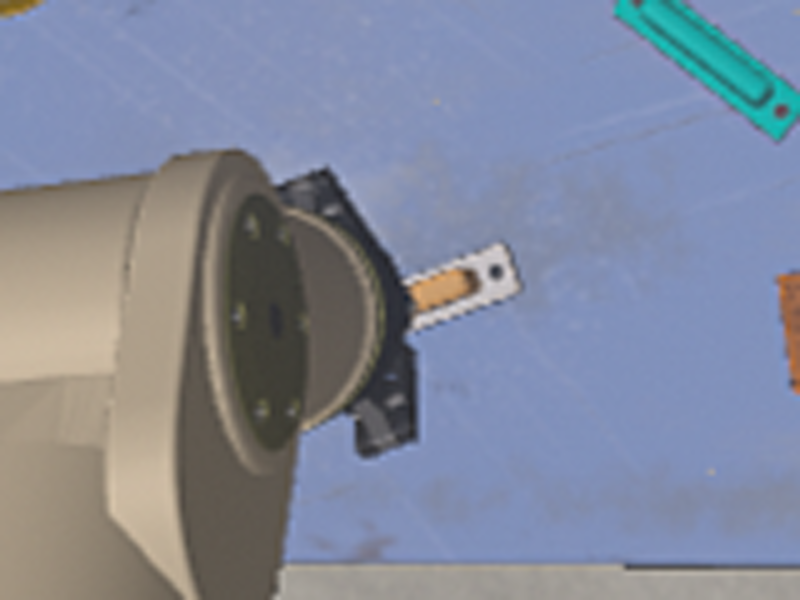

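```bash
python3 - <<'E'
from h import *
S=read_camera("scene");T=read_camera("top")
d=np.array([.94,.344,0]);x=np.array([-.342,.94,0])
P=np.array([.4645,.0711,.1292])
for z in(.118,.129,.14): print(z,proj(S,[P-d*.0425+[0,0,z-.1292],P+d*.0425+[0,0,z-.1292],P-d*.057+[0,0,z-.1292],P+d*.057+[0,0,z-.1292]]).round(1).tolist())
P=np.array([.4641,.0725,.0559])
for z in(.045,.056,.0645,.076): print(z,proj(S,[P*[1,1,0]+[0,0,z]+x*k for k in(-.011,0,.011)]).round(1).tolist())
print(readout.state())
E
```

```text
0.118 [[169.9, 190.1], [180.2, 174.3], [168.0, 193.0], [181.8, 171.8]]
0.129 [[169.4, 186.8], [179.8, 171.1], [167.5, 189.7], [181.4, 168.6]]
0.14 [[168.9, 183.5], [179.4, 167.9], [166.9, 186.4], [181.0, 165.4]]
0.045 [[181.2, 203.0], [177.7, 202.6], [174.2, 202.2]]
0.056 [[180.8, 199.9], [177.2, 199.6], [173.7, 199.2]]
0.0645 [[180.5, 197.6], [176.9, 197.2], [173.4, 196.8]]
0.076 [[180.0, 194.4], [176.4, 194.0], [172.9, 193.6]]
{'time': 3.25, 'joint_pos': array([-0.65876004,  0.19936871,  0.48580315,  1.99223194, -0.11193257,
        0.97549799,  0.2367854 ]), 'joint_velocities': array([ 1.35792910e-03, -2.63618435e-04,  1.37751071e-03,  1.90473437e-03,
       -7.14281676e-05, -3.36877355e-04,  4.86096347e-04]), 'joint_torque': array([-3.04944115e-03, -3.96363044e+01,  3.47894691e+00, -3.11255014e+01,
        1.40077161e-02,  2.55644947e-03,  1.06945595e-05]), 'position': array([0.4640751 , 0.07248686, 0.05591594]), 'ee_rot': array([-3.14156626e+00, -1.59870042e-05,  1.92580295e+00]), 'contact_force': array([-0.36466155, -0.86182934, -0.07535824]), 'torque': array([ 0.03148943, -0.02308206, -0.02196954]), 'opening': -0.0002663789134256565}
```

```bash
python3 - <<'E'
from h import *
S=read_camera("scene");im=S["pixels"][:,:,::-1]
cv2.imwrite("pics/s3.png",cv2.resize(im[150:225,130:230],None,fx=8,fy=8,interpolation=cv2.INTER_NEAREST))
E
```

```text
(no output)
```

View pics/s3.png

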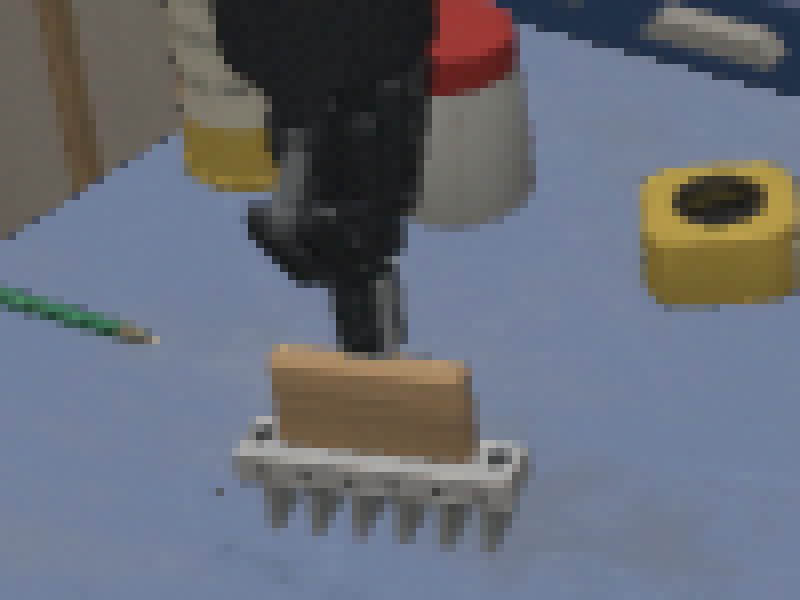

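```bash
python3 - <<'E'
from h import *
S=read_camera("scene");T=read_camera("top")
K=lambda c:np.array([[c["fx"],0,c["cx"]],[0,c["fy"],c["cy"]],[0,0,1]])@np.c_[c["R"],c["t"]]
def tri(a,b):
    X=cv2.triangulatePoints(K(T),K(S),np.array(a,float).reshape(2,1),np.array(b,float).reshape(2,1))[:,0];return X[:3]/X[3]
for b in((168,141),(169.5,144),(171,148)): print(tri((157.4,253.4),b), proj(T,[tri((157.4,253.4),b)]))
# vertical axis in both views at reported xy of pose 1
P=np.array([.4645,.0711,0])
for z in(.13,.166,.2,.24): print(z,proj(T,[P+[0,0,z]]).round(1),proj(S,[P+[0,0,z]]).round(1))
E
```

```text
[0.46168685 0.06956456 0.25046777] [[156.00644974 254.39311234]]
[0.46295785 0.07004127 0.24110353] [[157.19268574 253.5463479 ]]
[0.46422751 0.07126164 0.22843661] [[158.4530052  252.66422418]]
0.13 [[171.1 251.1]] [[174.7 178.5]]
0.166 [[166.9 251.6]] [[173.1 167.6]]
0.2 [[162.5 252.1]] [[171.6 157. ]]
0.24 [[156.8 252.7]] [[169.8 144.1]]
```

Triangulating the knuckles puts the gripper axis at the reported xy to within a few mm. The visible fingertips, though, sit about 3 cm higher than the reported pose implies. I'll raise the closed fingers clear of the handle and measure them in a clean picture.

>>> play_rows([
  {"dx": 0, "dy": 0, "dz": -3, "ax": 0, "ay": 0, "az": 0, "grip": -1},
  {"dx": 0, "dy": 0, "dz": -3, "ax": 0, "ay": 0, "az": 0, "grip": -1},
])

```text
time: 3.65
position: [0.4656, 0.0728, 0.0877]
ee_rot: [3.138, 0.0, 1.926]
contact_force: [-0.4, -0.6, -0.5]
opening: -0.0001
```

```bash
python3 - <<'E'
from h import *
S=read_camera("scene");im=S["pixels"][:,:,::-1].copy()
st=readout.state();P=st["position"];print(P,st["opening"])
for dz in(.05,.04,.03,.02,.01,0,-.011): print(dz,proj(S,[P+[0,0,dz]]).round(1))
cv2.imwrite("pics/s4.png",cv2.resize(im[150:225,130:230],None,fx=8,fy=8,interpolation=cv2.INTER_NEAREST))
T=read_camera("top")
cv2.imwrite("pics/t4.png",cv2.resize(T["pixels"][215:290,125:225,::-1],None,fx=8,fy=8,interpolation=cv2.INTER_NEAREST))
E
```

```text
[0.46481076 0.0727123  0.08662155] -5.913262244174999e-05
0.05 [[174.  176.3]]
0.04 [[174.5 179.3]]
0.03 [[174.9 182.2]]
0.02 [[175.3 185.1]]
0.01 [[175.7 188. ]]
0 [[176.1 190.8]]
-0.011 [[176.6 193.9]]
```

View pics/s4.png

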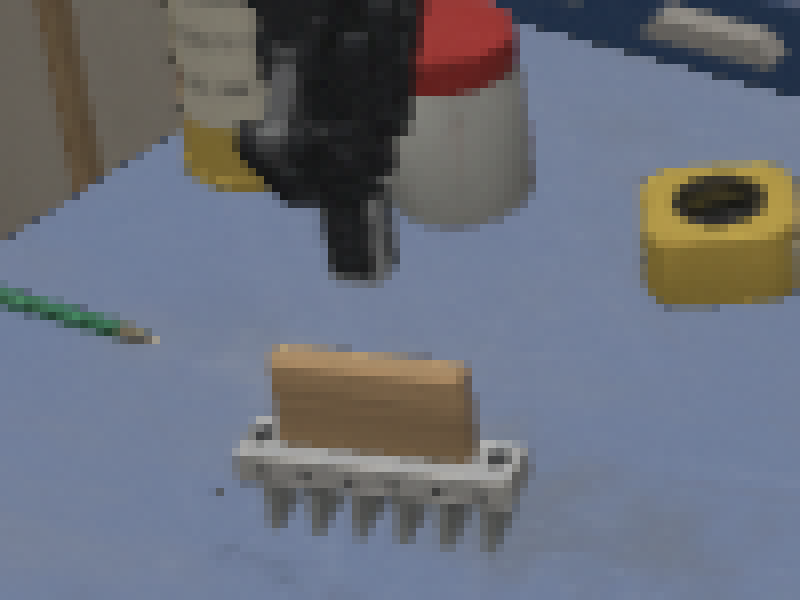

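In this picture the tip bottoms are at scene px (174.7,185). That puts them 20 mm above the reported TCP rather than 11 mm below it, so the tool height reading disagrees with the cameras by about 31 mm. I trust the pictures, because the closed fingers cleared the 76 mm handle. I'll open and go down with this correction, in steps.

>>> play_rows([
  {"dx": 0, "dy": 0.1, "dz": 0, "ax": 0, "ay": 0, "az": 0, "grip": 1},
  {"dx": 0, "dy": 0.1, "dz": 0, "ax": 0, "ay": 0, "az": 0, "grip": 1},
  {"dx": 0, "dy": 0.1, "dz": 0, "ax": 0, "ay": 0, "az": 0, "grip": 1},
  {"dx": 0, "dy": 0.1, "dz": 0, "ax": 0, "ay": 0, "az": 0, "grip": 1},
])

```text
time: 4.25
position: [0.4649, 0.0728, 0.0857]
ee_rot: [-3.141, 0.0, 1.926]
contact_force: [-0.0, -0.8, -0.3]
opening: 0.0722
```

>>> play_rows([
  {"dx": 0, "dy": 0, "dz": 0, "ax": 0, "ay": 0, "az": 0, "grip": 1},
  {"dx": 0, "dy": 0, "dz": 1.5, "ax": 0, "ay": 0, "az": 0, "grip": 1},
  {"dx": 0, "dy": 0, "dz": 3, "ax": 0, "ay": 0, "az": 0, "grip": 1},
  {"dx": 0, "dy": 0, "dz": 4.5, "ax": 0, "ay": 0, "az": 0, "grip": 1},
  {"dx": 0, "dy": 0, "dz": 4.5, "ax": 0, "ay": 0, "az": 0, "grip": 1},
])

```text
time: 4.88
position: [0.4637, 0.0724, 0.0392]
ee_rot: [-3.138, 0.0, 1.926]
contact_force: [1.0, -0.5, -0.2]
opening: 0.0852
```

```bash
python3 go.py 0.4637 0.0727 0.024 1.927;python3 - <<'E'
from h import *
S=read_camera("scene");im=S["pixels"][:,:,::-1].copy()
cv2.imwrite("pics/s5.png",cv2.resize(im[150:225,130:230],None,fx=8,fy=8,interpolation=cv2.INTER_NEAREST))
E
```

```text
t 4.875 pos [0.4637 0.0724 0.0392] rot [-3.1381e+00  2.0000e-04  1.9257e+00] F [ 1.01 -0.54 -0.25] M [0.01 0.02 0.03] op 0.0852
d cm [0.03 0.02 1.52] a [-0.0035  0.0002 -0.0013]
```

View pics/s5.png

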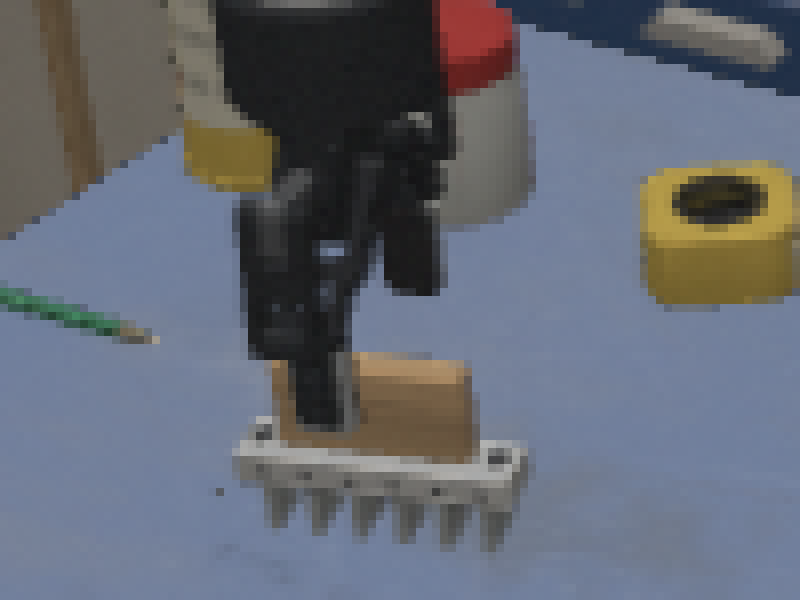

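The near finger is now in front of the handle at crop (325,420), so the jaws straddle it. I'll go down 1.5 cm more and close.

>>> play_rows([
  {"dx": 0, "dy": 0, "dz": 0.8, "ax": 0, "ay": 0, "az": 0, "grip": 1},
  {"dx": 0, "dy": 0, "dz": 1.4, "ax": 0, "ay": 0, "az": 0, "grip": 1},
  {"dx": 0, "dy": 0, "dz": 1.4, "ax": 0, "ay": 0, "az": 0, "grip": 1},
  {"dx": 0, "dy": 0, "dz": 1.4, "ax": 0, "ay": 0, "az": 0, "grip": -1},
  {"dx": 0, "dy": 0, "dz": 1.4, "ax": 0, "ay": 0, "az": 0, "grip": -1},
])

```text
time: 5.55
position: [0.4652, 0.0729, 0.0271]
ee_rot: [3.141, -0.0, 1.926]
contact_force: [1.3, -0.2, -0.0]
opening: 0.0516
```

>>> play_rows([
  {"dx": 0, "dy": 0, "dz": 0, "ax": 0, "ay": 0, "az": 0, "grip": -1},
  {"dx": 0, "dy": 0, "dz": 0, "ax": 0, "ay": 0, "az": 0, "grip": -1},
  {"dx": 0, "dy": 0, "dz": 0, "ax": 0, "ay": 0, "az": 0, "grip": -1},
  {"dx": 0, "dy": 0, "dz": 0, "ax": 0, "ay": 0, "az": 0, "grip": -1},
])

```text
time: 6.05
position: [0.4653, 0.0729, 0.0271]
ee_rot: [3.141, 0.0, 1.926]
contact_force: [-0.4, -0.3, 3.2]
opening: 0.0129
```

```bash
python3 go.py 0.4637 0.0727 0.024 1.927;python3 - <<'E'
from h import *
S=read_camera("scene");im=S["pixels"][:,:,::-1].copy()
cv2.imwrite("pics/s6.png",cv2.resize(im[150:225,130:230],None,fx=8,fy=8,interpolation=cv2.INTER_NEAREST))
E
```

```text
t 6.05 pos [0.4653 0.0729 0.0271] rot [3.1412 0.     1.9258] F [-0.37 -0.34  3.2 ] M [ 0.    0.03 -0.01] op 0.0129
d cm [ 0.04 -0.15  0.31] a [ 0.0004  0.     -0.0012]
```

View pics/s6.png

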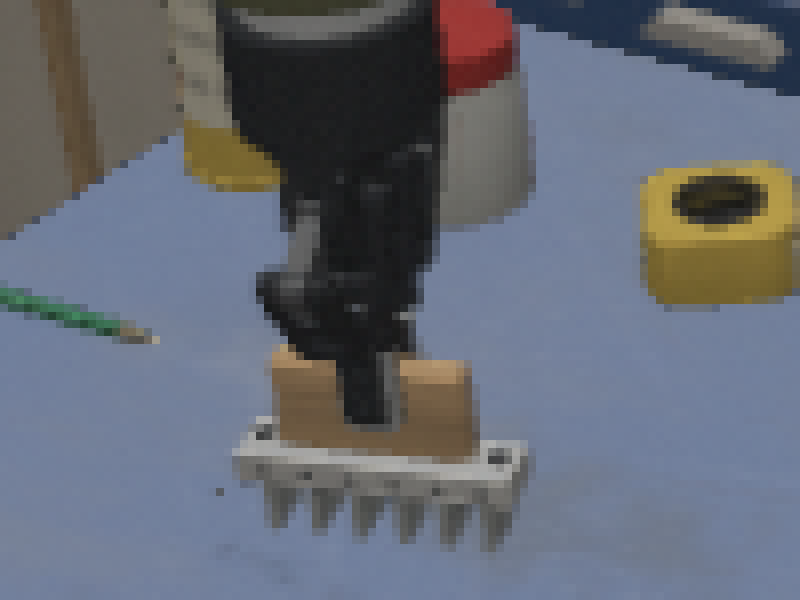

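The handle is gripped (opening 13 mm) with the comb upright. I'll lift.

>>> play_rows([
  {"dx": 0, "dy": 0, "dz": -1, "ax": 0, "ay": 0, "az": 0, "grip": -1},
  {"dx": 0, "dy": 0, "dz": -3, "ax": 0, "ay": 0, "az": 0, "grip": -1},
  {"dx": 0, "dy": 0, "dz": -5, "ax": 0, "ay": 0, "az": 0, "grip": -1},
  {"dx": 0, "dy": 0, "dz": -7, "ax": 0, "ay": 0, "az": 0, "grip": -1},
  {"dx": 0, "dy": 0, "dz": -7, "ax": 0, "ay": 0, "az": 0, "grip": -1},
])

```text
time: 6.72
position: [0.4659, 0.0731, 0.0983]
ee_rot: [3.139, -0.0, 1.926]
contact_force: [0.2, -0.4, -1.6]
opening: 0.0128
```

```bash
python3 go.py 0.4606 -0.2022 0.090 1.721;python3 - <<'E'
from h import *
S=read_camera("scene");im=S["pixels"][:,:,::-1].copy()
cv2.imwrite("pics/s7.png",cv2.resize(im[140:215,130:230],None,fx=8,fy=8,interpolation=cv2.INTER_NEAREST))
E
```

```text
t 6.725 pos [0.4659 0.0731 0.0983] rot [ 3.1389e+00 -2.0000e-04  1.9258e+00] F [ 0.23 -0.39 -1.57] M [ 0.01 -0.01 -0.03] op 0.0128
d cm [-25.62 -10.07   0.8 ] a [ 0.0027 -0.0004  0.2048]
```

View pics/s7.png

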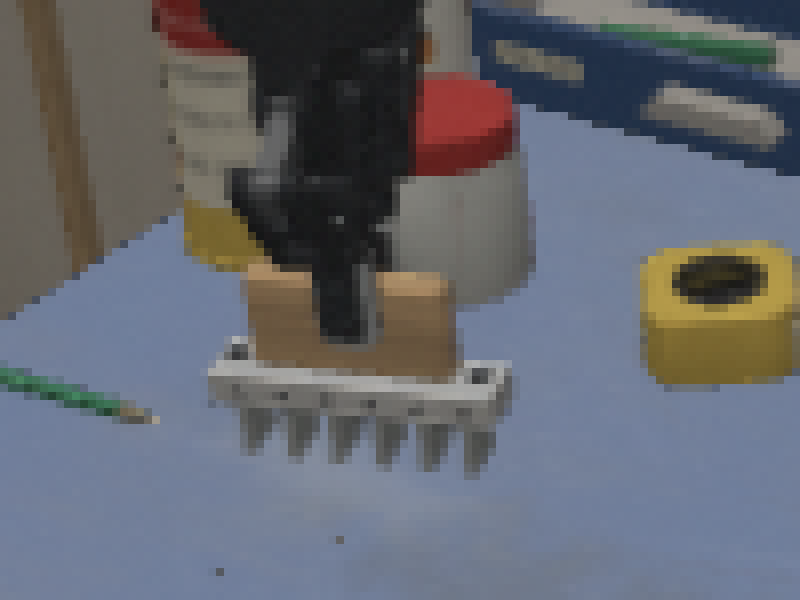

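The comb is held about 7 cm up and hangs level. I'll carry it over the guard.

>>> play_rows([
  {"dx": -4, "dy": -1.6, "dz": 0.1, "ax": 0, "ay": 0, "az": 0.04, "grip": -1},
  {"dx": -9, "dy": -3.5, "dz": 0.1, "ax": 0, "ay": 0, "az": 0.08, "grip": -1},
  {"dx": -14, "dy": -5.5, "dz": 0.2, "ax": 0, "ay": 0, "az": 0.12, "grip": -1},
  {"dx": -19, "dy": -7.5, "dz": 0.4, "ax": 0, "ay": 0, "az": 0.16, "grip": -1},
  {"dx": -23, "dy": -9, "dz": 0.6, "ax": 0.001, "ay": 0, "az": 0.2, "grip": -1},
])

```text
time: 7.4
position: [0.4593, -0.1762, 0.0899]
ee_rot: [-3.139, 0.0, 1.723]
contact_force: [0.6, -0.2, -1.8]
opening: 0.0129
```

```bash
python3 go.py 0.4606 -0.2022 0.090 1.721
```

```text
t 7.4 pos [ 0.4593 -0.1762  0.0899] rot [-3.1391e+00  1.0000e-04  1.7231e+00] F [ 0.58 -0.17 -1.8 ] M [ 0.04 -0.1  -0.05] op 0.0129
d cm [-2.58 -0.27 -0.01] a [-0.0025  0.0001  0.0021]
```

>>> play_rows([
  {"dx": -1.5, "dy": -0.2, "dz": 0, "ax": 0, "ay": 0, "az": 0.002, "grip": -1},
  {"dx": -2.3, "dy": -0.3, "dz": 0, "ax": 0, "ay": 0, "az": 0.002, "grip": -1},
  {"dx": -2.3, "dy": -0.3, "dz": 0, "ax": 0, "ay": 0, "az": 0.002, "grip": -1},
  {"dx": -2.3, "dy": -0.3, "dz": 0, "ax": 0, "ay": 0, "az": 0.002, "grip": -1},
])

```text
time: 7.9
position: [0.4614, -0.1958, 0.0907]
ee_rot: [-3.14, -0.001, 1.726]
contact_force: [0.2, 0.5, -2.0]
opening: 0.013
```

```bash
python3 go.py 0.4606 -0.2022 0.090 1.721;python3 - <<'E'
from h import *
S=read_camera("scene");im=S["pixels"][:,:,::-1].copy()
cv2.imwrite("pics/s8.png",cv2.resize(im[185:260,205:305],None,fx=8,fy=8,interpolation=cv2.INTER_CUBIC))
T=read_camera("top")
cv2.imwrite("pics/t8.png",cv2.resize(T["pixels"][215:290,230:330,::-1],None,fx=8,fy=8,interpolation=cv2.INTER_CUBIC))
E
```

```text
t 7.9 pos [ 0.4614 -0.1958  0.0907] rot [-3.1403e+00 -6.0000e-04  1.7261e+00] F [ 0.2   0.53 -2.01] M [-0.02  0.04  0.  ] op 0.013
d cm [-0.62 -0.18  0.07] a [-0.0013 -0.0006  0.0051]
```

View pics/s8.png

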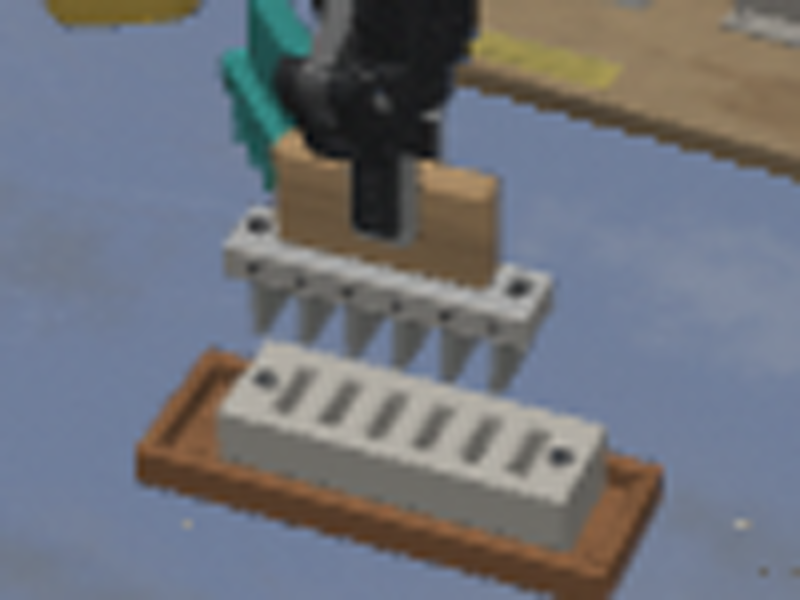

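View pics/t8.png

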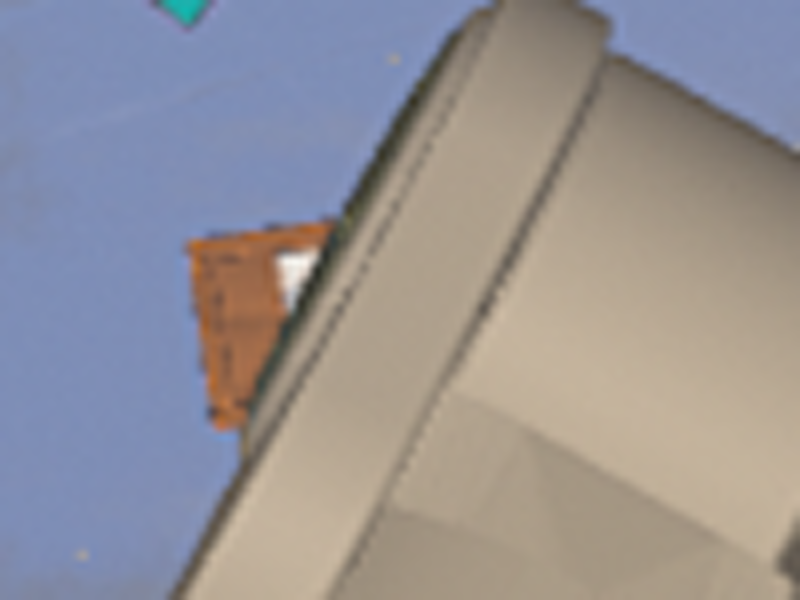

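The comb hangs above the guard, with its bar holes at crop (259,226) and (519,288) and the guard holes at (265,378) and (561,456). I'll compute the relative offset in this same view.

```bash
cat > rel.py <<'E'
from h import *
S=read_camera("scene")
def pose(obs,z,h,o=(205,185),s=8):
    ob=uncrop(obs,s,o)
    f=lambda p:(proj(S,place([(0,p[3],z),(0,-p[3],z)],*p[:3]))-ob).ravel()
    return least_squares(f,[.46,-.2,.15,h],x_scale=[.01,.01,.1,.001]).x
if __name__=="__main__":
    for zc in (.0976,.0996,.1016):
        c=pose([(259,226),(519,288)],zc,.045)
        print(zc,"comb",c.round(4))
    g=pose([(265,378),(561,456)],.034,.0538); print("guard",g.round(4))
    print(readout.state()["position"])
E
python3 rel.py
```

```text
0.0976 comb [ 0.461  -0.1925  0.1608  0.0459]
0.0996 comb [ 0.4588 -0.1939  0.1608  0.0458]
0.1016 comb [ 0.4566 -0.1953  0.1608  0.0457]
guard [ 0.46   -0.2014  0.1487  0.0539]
[ 0.46144512 -0.19626532  0.09093002]
```

>>> play_rows([
  {"dx": -0.7, "dy": -0.2, "dz": 0.5, "ax": 0, "ay": 0, "az": 0.006, "grip": -1},
  {"dx": -0.7, "dy": -0.2, "dz": 1.5, "ax": 0, "ay": 0, "az": 0.006, "grip": -1},
  {"dx": -0.7, "dy": -0.2, "dz": 2.0, "ax": 0, "ay": 0, "az": 0.006, "grip": -1},
  {"dx": -0.7, "dy": -0.2, "dz": 2.0, "ax": 0, "ay": 0, "az": 0.006, "grip": -1},
  {"dx": -0.7, "dy": -0.2, "dz": 2.0, "ax": 0, "ay": 0, "az": 0.006, "grip": -1},
])

```text
time: 8.68
position: [0.4603, -0.2046, 0.071]
ee_rot: [-3.141, 0.0, 1.718]
contact_force: [0.2, 0.2, -1.1]
opening: 0.0126
```

```bash
python3 go.py 0.4606 -0.2035 0.060 1.720;python3 - <<'E'
from h import *
S=read_camera("scene");im=S["pixels"][:,:,::-1].copy()
cv2.imwrite("pics/s9.png",cv2.resize(im[200:260,210:290],None,fx=10,fy=10,interpolation=cv2.INTER_CUBIC))
E
```

```text
t 8.675 pos [ 0.4603 -0.2046  0.071 ] rot [-3.1405e+00  2.0000e-04  1.7179e+00] F [ 0.19  0.25 -1.08] M [0.01 0.01 0.01] op 0.0126
d cm [0.1  0.05 1.1 ] a [-0.0011  0.0002 -0.0021]
```

View pics/s9.png

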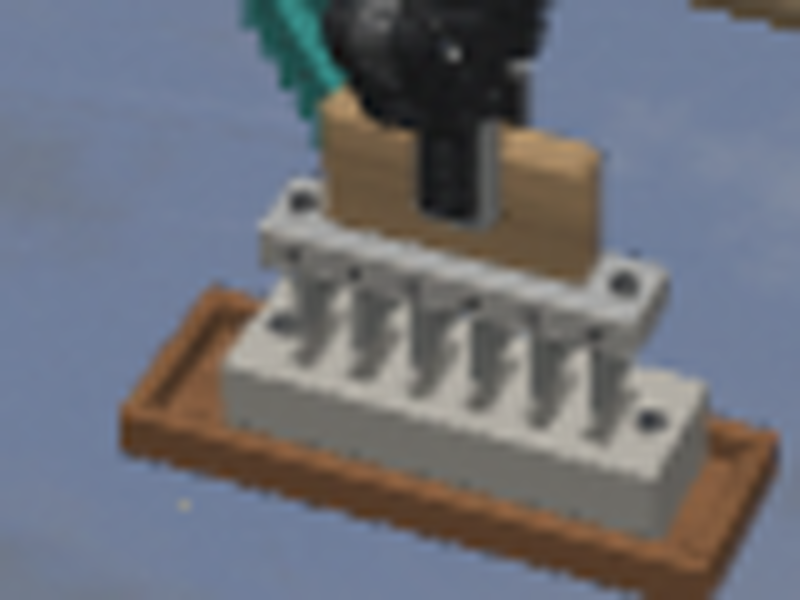

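```bash
python3 - <<'E'
from rel import *
g=pose([(283,322),(650,419)],.034,.054,(210,200),10); print("guard",g.round(4))
w=.149; ax=np.array([np.cos(w),np.sin(w)]);ay=np.array([-np.sin(w),np.cos(w)])
for zc in (.0779,.0799,.0819):
    c=pose([(303,201),(624,284)],zc,.045,(210,200),10)
    d=c[:2]-g[:2];print(zc,"comb",c.round(4),"rel tray x,y mm",(d@ax*1e3).round(1),(d@ay*1e3).round(1))
E
```

```text
guard [ 0.4603 -0.2012  0.1475  0.0535]
0.0779 comb [ 0.4602 -0.2011  0.1406  0.0459] rel tray x,y mm -0.1 0.2
0.0799 comb [ 0.4581 -0.2024  0.1406  0.0458] rel tray x,y mm -2.4 -0.8
0.0819 comb [ 0.4559 -0.2037  0.1406  0.0457] rel tray x,y mm -4.7 -1.8
```

Along the row the comb is within about 1 mm of the slots. I'll lower gently and watch the force; tooth contact is expected near reported z 0.061.

>>> play_rows([
  {"dx": 0, "dy": 0, "dz": 0.4, "ax": 0, "ay": 0, "az": 0, "grip": -1},
  {"dx": 0, "dy": 0, "dz": 0.8, "ax": 0, "ay": 0, "az": 0, "grip": -1},
  {"dx": 0, "dy": 0, "dz": 0.9, "ax": 0, "ay": 0, "az": 0, "grip": -1},
  {"dx": 0, "dy": 0, "dz": 1.0, "ax": 0, "ay": 0, "az": 0, "grip": -1},
  {"dx": 0, "dy": 0, "dz": 1.1, "ax": 0, "ay": 0, "az": 0, "grip": -1},
])

```text
time: 9.4
position: [0.4606, -0.2047, 0.0608]
ee_rot: [-3.141, -0.0, 1.718]
contact_force: [-5.2, 3.0, 14.6]
opening: 0.0127
```

```bash
python3 go.py 0.4606 -0.2035 0.060 1.720
```

```text
t 9.4 pos [ 0.4606 -0.2047  0.0608] rot [-3.1412e+00 -1.0000e-04  1.7178e+00] F [-5.19  2.97 14.58] M [0.53 1.33 0.01] op 0.0127
d cm [0.11 0.02 0.08] a [-0.0003 -0.0001 -0.0022]
```

Contact is about 15 N. The lateral push is toward −x and +y of the tray, which suggests the teeth are on the chamfers. I'll ease off, shift 1 mm that way and try again.

>>> play_rows([
  {"dx": 0, "dy": 0, "dz": -0.15, "ax": 0, "ay": 0, "az": 0, "grip": -1},
  {"dx": 0.1, "dy": -0.1, "dz": -0.15, "ax": 0, "ay": 0, "az": 0, "grip": -1},
  {"dx": 0.1, "dy": -0.1, "dz": -0.05, "ax": 0, "ay": 0, "az": 0, "grip": -1},
  {"dx": 0.1, "dy": -0.1, "dz": 0.05, "ax": 0, "ay": 0, "az": 0, "grip": -1},
])

```text
time: 9.9
position: [0.4596, -0.2038, 0.0607]
ee_rot: [3.141, -0.0, 1.718]
contact_force: [-5.3, 3.7, 22.6]
opening: 0.013
```

```bash
python3 go.py 0.4606 -0.2035 0.060 1.720
```

```text
t 9.9 pos [ 0.4596 -0.2038  0.0607] rot [ 3.1414e+00 -2.0000e-04  1.7179e+00] F [-5.32  3.68 22.6 ] M [ 0.78  1.97 -0.04] op 0.013
d cm [0.01 0.1  0.07] a [ 0.0002 -0.0002 -0.0021]
```

```bash
python3 - <<'E'
from h import *
S=read_camera("scene");im=S["pixels"][:,:,::-1].copy()
cv2.imwrite("pics/s10.png",cv2.resize(im[200:260,210:290],None,fx=10,fy=10,interpolation=cv2.INTER_CUBIC))
st=readout.state();print(st["contact_force"],st["torque"],st["position"])
E
```

```text
[-5.75800642  3.04675709 18.32300401] [ 0.65490197  1.67112265 -0.04497364] [ 0.45960412 -0.20379573  0.0607639 ]
```

View pics/s10.png

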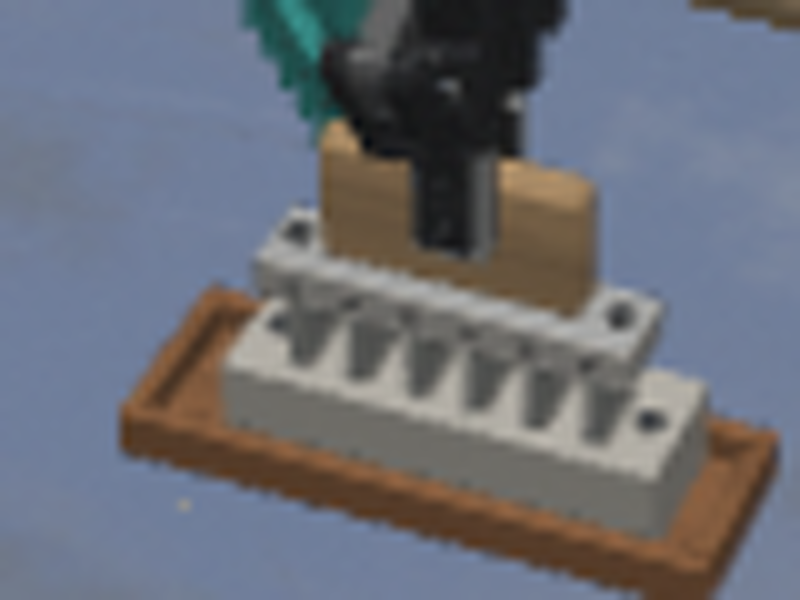

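```bash
python3 - <<'E'
from rel import *
g=pose([(281,323),(651,420)],.034,.054,(210,200),10); print("guard",g.round(4))
w=.149; ax=np.array([np.cos(w),np.sin(w)]);ay=np.array([-np.sin(w),np.cos(w)])
for zc in (.069,.070,.071):
    c=pose([(297,232),(620,316)],zc,.045,(210,200),10)
    d=c[:2]-g[:2];print(zc,"comb",c.round(4),"rel tray x,y mm",(d@ax*1e3).round(1),(d@ay*1e3).round(1))
E
```

```text
guard [ 0.4599 -0.2013  0.1505  0.0539]
0.069 comb [ 0.4577 -0.2009  0.1424  0.0463] rel tray x,y mm -2.1 0.7
0.07 comb [ 0.4566 -0.2016  0.1424  0.0463] rel tray x,y mm -3.3 0.2
0.071 comb [ 0.4555 -0.2022  0.1424  0.0462] rel tray x,y mm -4.4 -0.3
```

In the picture the comb sits about 3 mm toward −x of the tray (rel x ≈ −3.3, y ≈ 0), and the moments also put the contact on the −x side. The sideways force therefore misled me. I'll ease off and shift +x instead.

>>> play_rows([
  {"dx": 0, "dy": 0, "dz": -0.25, "ax": 0, "ay": 0, "az": 0, "grip": -1},
  {"dx": 0, "dy": 0.25, "dz": -0.25, "ax": 0, "ay": 0, "az": 0, "grip": -1},
  {"dx": 0, "dy": 0.25, "dz": -0.15, "ax": 0, "ay": 0, "az": 0, "grip": -1},
  {"dx": 0, "dy": 0.25, "dz": -0.05, "ax": 0, "ay": 0, "az": 0, "grip": -1},
  {"dx": 0, "dy": 0.25, "dz": 0, "ax": 0, "ay": 0, "az": 0, "grip": -1},
])

```text
time: 10.62
position: [0.4615, -0.2033, 0.0592]
ee_rot: [-3.14, 0.0, 1.718]
contact_force: [1.2, -0.7, -1.4]
opening: 0.0127
```

```bash
python3 go.py 0.4606 -0.2035 0.060 1.720
```

```text
t 10.625 pos [ 0.4615 -0.2033  0.0592] rot [-3.1403e+00  1.0000e-04  1.7179e+00] F [ 1.16 -0.72 -1.36] M [-0.01 -0.14 -0.03] op 0.0127
d cm [-0.01 -0.09 -0.08] a [-0.0013  0.0001 -0.0021]
```

The tips are now 1.5 mm below the earlier contact height with no force, so they have entered the slots. I'll keep lowering gently.

>>> play_rows([
  {"dx": 0, "dy": 0, "dz": 0.15, "ax": 0, "ay": 0, "az": 0, "grip": -1},
  {"dx": 0, "dy": 0, "dz": 0.3, "ax": 0, "ay": 0, "az": 0, "grip": -1},
  {"dx": 0, "dy": 0, "dz": 0.4, "ax": 0, "ay": 0, "az": 0, "grip": -1},
  {"dx": 0, "dy": 0, "dz": 0.5, "ax": 0, "ay": 0, "az": 0, "grip": -1},
])

```text
time: 11.12
position: [0.4616, -0.2033, 0.0543]
ee_rot: [-3.141, 0.0, 1.718]
contact_force: [-0.1, -0.3, -1.3]
opening: 0.0127
```

```bash
python3 go.py 0.4606 -0.2035 0.060 1.720
```

```text
t 11.125 pos [ 0.4616 -0.2033  0.0543] rot [-3.1405e+00  1.0000e-04  1.7178e+00] F [-0.09 -0.26 -1.26] M [-0.01 -0.03 -0.01] op 0.0127
d cm [-0.   -0.1  -0.56] a [-0.001   0.0001 -0.0022]
```

>>> play_rows([
  {"dx": 0, "dy": 0, "dz": 0.3, "ax": 0, "ay": 0, "az": 0, "grip": -1},
  {"dx": 0, "dy": 0, "dz": 0.6, "ax": 0, "ay": 0, "az": 0, "grip": -1},
  {"dx": 0, "dy": 0, "dz": 0.9, "ax": 0, "ay": 0, "az": 0, "grip": -1},
  {"dx": 0, "dy": 0, "dz": 1.2, "ax": 0, "ay": 0, "az": 0, "grip": -1},
  {"dx": 0, "dy": 0, "dz": 1.3, "ax": 0, "ay": 0, "az": 0, "grip": -1},
])

```text
time: 11.75
position: [0.4615, -0.2033, 0.0412]
ee_rot: [-3.14, 0.0, 1.718]
contact_force: [-0.1, -0.4, -0.8]
opening: 0.0127
```

```bash
python3 go.py 0.4606 -0.2035 0.0391 1.720
```

```text
t 11.75 pos [ 0.4615 -0.2033  0.0412] rot [-3.1404e+00  1.0000e-04  1.7179e+00] F [-0.14 -0.41 -0.76] M [ 0.07 -0.08 -0.03] op 0.0127
d cm [-0.01 -0.1   0.21] a [-0.0012  0.0001 -0.0021]
```

>>> play_rows([
  {"dx": 0, "dy": 0, "dz": 0.1, "ax": 0, "ay": 0, "az": 0, "grip": -1},
  {"dx": 0, "dy": 0, "dz": 0.17, "ax": 0, "ay": 0, "az": 0, "grip": -1},
  {"dx": 0, "dy": 0, "dz": 0.2, "ax": 0, "ay": 0, "az": 0, "grip": -1},
  {"dx": 0, "dy": 0, "dz": 0.2, "ax": 0, "ay": 0, "az": 0, "grip": -1},
])

```text
time: 12.25
position: [0.4615, -0.2033, 0.0394]
ee_rot: [-3.141, 0.0, 1.718]
contact_force: [0.2, -1.0, -2.1]
opening: 0.0131
```

```bash
python3 go.py 0.4606 -0.2035 0.0391 1.720;python3 - <<'E'
from h import *
S=read_camera("scene");im=S["pixels"][:,:,::-1].copy()
cv2.imwrite("pics/s11.png",cv2.resize(im[200:260,210:290],None,fx=10,fy=10,interpolation=cv2.INTER_CUBIC))
E
```

```text
t 12.25 pos [ 0.4615 -0.2033  0.0394] rot [-3.1405e+00  1.0000e-04  1.7179e+00] F [ 0.2  -0.96 -2.14] M [-0.03 -0.14  0.03] op 0.0131
d cm [-0.   -0.09  0.03] a [-0.0011  0.0001 -0.0021]
```

View pics/s11.png

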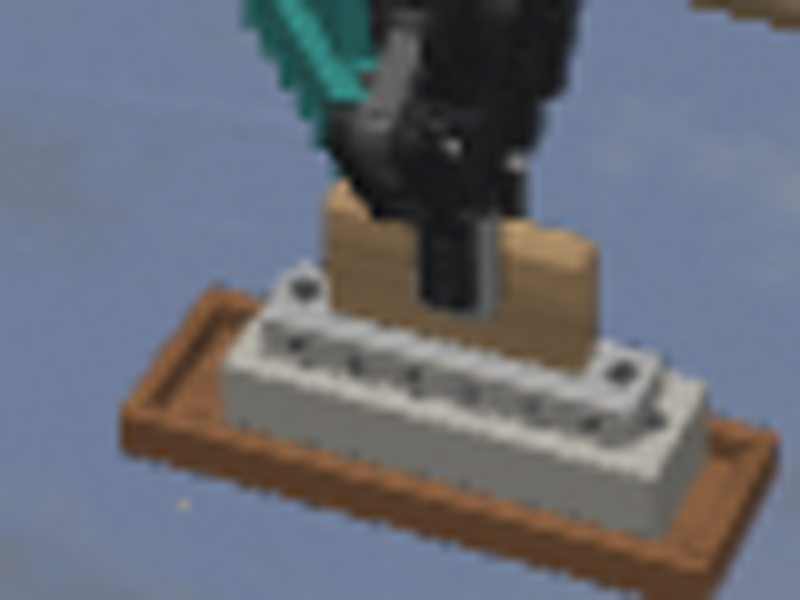

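The bar is now practically on the guard, its front edge running from crop (265,340) to (640,440) along the guard top. I'll press a touch more to confirm it is seated, then release.

>>> play_rows([
  {"dx": 0, "dy": 0, "dz": 0.05, "ax": 0, "ay": 0, "az": 0, "grip": -1},
  {"dx": 0, "dy": 0, "dz": 0.08, "ax": 0, "ay": 0, "az": 0, "grip": -1},
  {"dx": 0, "dy": 0, "dz": 0.08, "ax": 0, "ay": 0, "az": 0, "grip": -1},
])

```text
time: 12.68
position: [0.4616, -0.2034, 0.0392]
ee_rot: [-3.141, -0.0, 1.718]
contact_force: [-3.1, 1.3, 6.5]
opening: 0.0127
```

```bash
python3 go.py 0.4606 -0.2035 0.0391 1.720
```

```text
t 12.675 pos [ 0.4616 -0.2034  0.0392] rot [-3.1409e+00 -3.0000e-04  1.7176e+00] F [-3.12  1.27  6.53] M [0.27 0.67 0.01] op 0.0127
d cm [ 0.   -0.1   0.01] a [-0.0007 -0.0003 -0.0024]
```

It is seated: about 8 N at z 0.0392, against 0.0391 expected. I'll release and withdraw.

>>> play_rows([
  {"dx": 0, "dy": 0, "dz": -0.05, "ax": 0, "ay": 0, "az": 0, "grip": -1},
  {"dx": 0, "dy": 0, "dz": -0.05, "ax": 0, "ay": 0, "az": 0, "grip": 1},
  {"dx": 0, "dy": 0, "dz": -0.05, "ax": 0, "ay": 0, "az": 0, "grip": 1},
  {"dx": 0, "dy": 0, "dz": -0.05, "ax": 0, "ay": 0, "az": 0, "grip": 1},
  {"dx": 0, "dy": 0, "dz": -0.05, "ax": 0, "ay": 0, "az": 0, "grip": 1},
])

```text
time: 13.3
position: [0.4616, -0.2033, 0.0391]
ee_rot: [-3.141, 0.0, 1.718]
contact_force: [-0.3, -0.6, -0.0]
opening: 0.0834
```

>>> play_rows([
  {"dx": 0, "dy": 0, "dz": 0, "ax": 0, "ay": 0, "az": 0, "grip": 1},
  {"dx": 0, "dy": 0, "dz": -3, "ax": 0, "ay": 0, "az": 0, "grip": 1},
  {"dx": 0, "dy": 0, "dz": -7, "ax": 0, "ay": 0, "az": 0, "grip": 1},
  {"dx": 0, "dy": 0, "dz": -12, "ax": 0, "ay": 0, "az": 0, "grip": 1},
  {"dx": 0, "dy": 0, "dz": -15, "ax": 0, "ay": 0, "az": 0, "grip": 1},
])

```text
time: 13.92
position: [0.4623, -0.2038, 0.1916]
ee_rot: [3.14, 0.001, 1.717]
contact_force: [0.3, -0.5, -0.3]
opening: 0.0853
```

>>> play_rows([
  {"dx": 3, "dy": 0, "dz": 0, "ax": 0, "ay": 0, "az": 0, "grip": 1},
  {"dx": 8, "dy": 0, "dz": 0, "ax": 0, "ay": 0, "az": 0, "grip": 1},
  {"dx": 13, "dy": 0, "dz": 0, "ax": 0, "ay": 0, "az": 0, "grip": 1},
  {"dx": 17, "dy": 0, "dz": 0, "ax": 0, "ay": 0, "az": 0, "grip": 1},
  {"dx": 20, "dy": 0, "dz": 0, "ax": 0, "ay": 0, "az": 0, "grip": 1},
])

```text
time: 14.55
position: [0.4319, -0.0036, 0.1892]
ee_rot: [-3.141, -0.0, 1.72]
contact_force: [0.1, -0.8, -0.4]
opening: 0.0854
```

```bash
python3 go.py 0.4606 -0.2035 0.0391 1.720;python3 - <<'E'
from h import *
S=read_camera("scene");im=S["pixels"][:,:,::-1].copy();T=read_camera("top")["pixels"][:,:,::-1]
a=cv2.resize(im[205:265,210:290],(480,360),interpolation=cv2.INTER_CUBIC)
b=cv2.resize(T[225:280,250:330],(320,220),interpolation=cv2.INTER_CUBIC)
o=np.zeros((600,800,3),np.uint8);o[:360,:480]=a;o[:220,480:]=b
o[360:600,:320]=cv2.resize(im,(320,240),interpolation=cv2.INTER_AREA);o[360:600,330:650]=cv2.resize(T,(320,240),interpolation=cv2.INTER_AREA)
cv2.imwrite("pics/e.png",o)
E
```

```text
t 14.55 pos [ 0.4319 -0.0036  0.1892] rot [-3.1409e+00 -3.0000e-04  1.7195e+00] F [ 0.07 -0.77 -0.45] M [-0.    0.01 -0.01] op 0.0854
d cm [-20.2   -0.12  15.  ] a [-0.0007 -0.0003 -0.0005]
```

View pics/e.png

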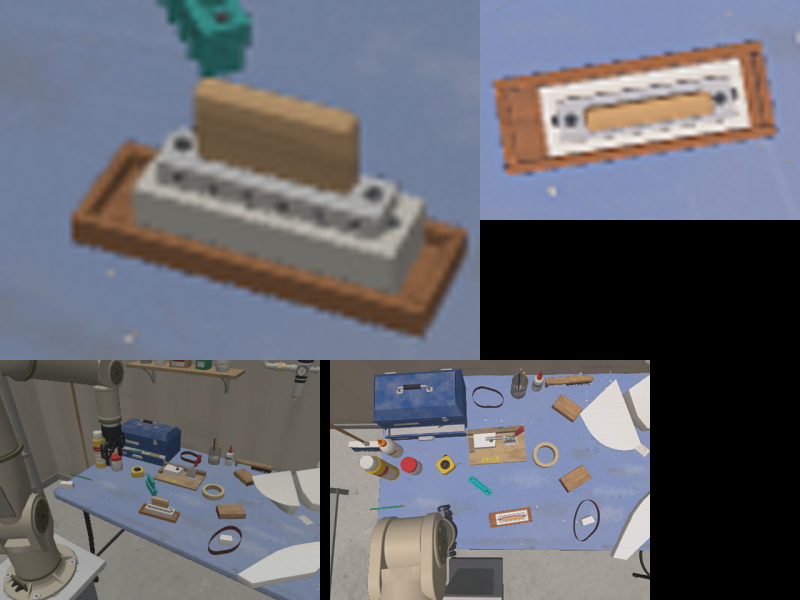

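The comb stands upright in the guard with its bar flush on top (mosaic (270,180), top inset (650,105)). It is aligned with the guard, the gripper is clear, and the other things are where they were.

```bash
python3 -c "
from workcell import job
print(job.sign_off())"
```

```text
the job is handed in; nothing more can be done
None
```

The comb is put away: it stands upright in the white guard with its bar flush on top, and I handed the job in at about 14.6 s of the 58 s allowed.

**How it went**
- **First grasp missed:** the fingers closed to zero opening above the handle. The pictures showed the fingertips about 31 mm higher than the reported tool pose implies. I measured that offset, corrected for it and regripped, which took hold at 13 mm opening. I never found out why the two disagree.
- **First lowering stopped on the guard:** it met about 15 N. I took the sideways force as a chamfer and shifted 1 mm, but that made it worse: the retry was also blocked, with about 23 N.
- **Correction:** the camera showed the comb about 3 mm off to −x of the tray. After I moved it 2.5 mm toward +x, the teeth went in with no extra force.

**Last checks**
- **Seating:** the comb seated at a reported tool height of 0.0392 m, against 0.0391 m expected, with about 8 N of contact. The largest contact force I read during the whole job was about 23 N.
- **After letting go:** both cameras show the bar flush on the guard and aligned with it. The gripper was empty and clear, and the force readings were near zero.
- **Bystanders:** they looked unmoved in the pictures, but I did not measure them.

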